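Load the analyser's sample drawer from the evaporator

TASK

The samples are dried down and go into the analyser: slide the evaporator's heating block out from under its gas head all the way to the loading stop, then stand every vial from the block upright in the open sample drawer, each on the floor of a small pocket of its own, and put the blue-lidded standard jar from the bench in the large pocket. With everything loaded, slide the drawer fully shut and the empty block fully home under the gas head again. Leave the other things on the bench undisturbed.

Things in the scene. Friction and masses are not known exactly. Their poses are not given: they have to be found in the camera images.
- vial1: sample vial: amber glass, white cap, diameter 28 mm, height 61 mm, about 30 g; origin at the centre of its underside, z up its axis. It stands in a well of the heating block, 22 mm deep in it with 39 mm showing; may be absent
- vial2: sample vial like vial1, in another well of the block; may be absent
- vial3: sample vial like vial1, in another well of the block; may be absent
- vial4: sample vial like vial1, in another well of the block; may be absent
- vial5: sample vial like vial1, in another well of the block; may be absent
- vial6: sample vial like vial1, in another well of the block; may be absent
- standard_jar: squat jar with a blue lid (the check standard), diameter 50 mm, height 40 mm, 55 to 115 g, standing on the bench in front of the evaporator; origin at the centre of its underside, z up
- carriage (a joint): slide of the evaporator's heating block, m: 0 = fully in under the gas head, at the inner stop; grows as the block slides out along its rails (-y of point block_knob, to the robot's right) to 0.20 = at the loading stop. Starts at 0. Takes about 3 N and stays where it is left
- block_knob (a point): black upright round knob on a bracket at the block's outer (-y) end, diameter 26 mm, 36 mm tall; the point is on its axis, 12 mm below its top, 114 mm above the bench. It moves with the block; axes as the block's: y along the rails (-y = out), z up. The block's centre is 140 mm from it in +y, its end face 67 mm
- block (a point): centre of the heating block's top face (aluminium on a dark jacket, 130 mm in x, 146 mm in y), 100 mm above the bench; moves with it, axes as block_knob. Six round wells, 31 mm wide, 22 mm deep, at x = -31 and +31 mm, y = -46, 0 and +46 mm from it, some holding vials. The fixed rail base under it is 150 x 370 mm, 43 mm tall at its end stops
- gas_head (a point): centre of the fixed gas head at the level of its needle tips, 152 mm above the bench, above the block's centre when fully in. An aluminium manifold 104 x 120 mm with six downward needles, top 202 mm above the bench, on a steel column 112 mm behind (+x), 265 mm tall. Vials beneath it cannot be lifted out
- drawer (a joint): slide of the sampler's drawer, m: 0 = shut, grows as it comes out towards the robot (-x of point drawer_lip), 0.20 = fully out. Starts 0.17 to 0.20 out. Takes about 2 N and stays where it is left
- drawer_lip (a point): middle of the front edge of the drawer's light-grey pull lip: 170 mm long in y, 10 mm thick, 94 mm above the bench, 16 mm proud of the dark drawer front (246 mm wide, 16 to 104 mm above the bench). Axes as the drawer's: -x out to the robot, z up. The sampler's top is 122 mm above the bench, with a 34 mm hump from 160 mm behind its front
- rack (a point): middle of the six vial pockets of the white rack in the drawer, at floor level, 30 mm above the bench; axes as drawer_lip. Pockets are 38 mm square, 20 mm deep: a front row at x = -31 and a rear row at +31 mm from here, three in each at y = -46, 0, +46 mm. The drawer front's inside is 81 mm before this point, 54 mm higher than the rack's top
- jar_pocket (a point): centre of the floor of the one large pocket, for the jar, beside the rack at the left (+y) end of the drawer: 60 mm square, 9 mm deep, floor 30 mm above the bench. Axes as drawer_lip
- beaker: not to be disturbed: empty glass beaker, 56 mm wide, 60 mm tall, near the jar; origin at the centre of its underside
- marker: not to be disturbed: marker pen, 125 x 14 x 12 mm, lying left of the open drawer; origin at the centre of its underside
- reagent: not to be disturbed: amber reagent bottle, 70 mm wide, 140 mm tall, to the left; origin at the centre of its underside
- wash_bottle: not to be disturbed: white wash bottle with red cap, 64 mm wide, 160 mm tall, right of the sampler; origin at the centre of its underside
- cap_box: not to be disturbed: cardboard box of caps, 90 x 60 x 35 mm, to the right; origin at the centre of its underside
- timer: not to be disturbed: grey bench timer, 62 x 62 x 20 mm, to the left; origin at the centre of its underside

How it is judged:
On the way, in this order (a step that is already met when the one before it is completed fails the run):
1. the heating block has been slid out to its loading stop (joint above 0.194) (value of joint carriage above 0.194 m), for 0.2 s.
2. every vial and the jar stand in their pockets in the drawer (x of vial1 in the frame of rack between -0.048 and 0.048 m and y of vial1 in the frame of rack between -0.066 and 0.066 m and z of vial1 in the frame of rack between -0.008 and 0.008 m and angle between each of vial1, vial2, vial3, vial4, vial5, vial6, standard_jar's own z axis and vertical below 0.12 rad and x of vial2 in the frame of rack between -0.048 and 0.048 m and y of vial2 in the frame of rack between -0.066 and 0.066 m and z of vial2 in the frame of rack between -0.008 and 0.008 m and x of vial3 in the frame of rack between -0.048 and 0.048 m and y of vial3 in the frame of rack between -0.066 and 0.066 m and z of vial3 in the frame of rack between -0.008 and 0.008 m and x of vial4 in the frame of rack between -0.048 and 0.048 m and y of vial4 in the frame of rack between -0.066 and 0.066 m and z of vial4 in the frame of rack between -0.008 and 0.008 m and x of vial5 in the frame of rack between -0.048 and 0.048 m and y of vial5 in the frame of rack between -0.066 and 0.066 m and z of vial5 in the frame of rack between -0.008 and 0.008 m and x of vial6 in the frame of rack between -0.048 and 0.048 m and y of vial6 in the frame of rack between -0.066 and 0.066 m and z of vial6 in the frame of rack between -0.008 and 0.008 m and x of standard_jar in the frame of jar_pocket between -0.01 and 0.01 m and y of standard_jar in the frame of jar_pocket between -0.01 and 0.01 m and z of standard_jar in the frame of jar_pocket between -0.005 and 0.005 m), for 0.2 s.
At the end, for the whole second after the job is handed in: every vial present stands upright (within 0.12 rad) on a vial pocket's floor (height within 8 mm), the jar upright on the large pocket's floor (10 mm from its centre, height within 5 mm), all at rest; the drawer is shut to within 5 mm and the block is home to within 6 mm (all of step 2 and linear speed of each of vial1, vial2, vial3, vial4, vial5, vial6, standard_jar below 0.03 m/s and value of joint drawer below 0.005 m and value of joint carriage below 0.006 m); the robot touches nothing.
It fails at once if another thing on the bench is disturbed: moved more than 30 mm or knocked over (distance of any of beaker, marker, reagent, wash_bottle, cap_box, timer from where it was at the start of the episode above 0.03 m or angle between any of beaker, marker, reagent, wash_bottle, cap_box, timer's own z axis and vertical above 0.5 rad).
Of vial1, vial2, vial3, vial4, vial5, vial6 only 4 to 6 are there at a start; the rules pass over those that are not, and their reading is None.
At some moment in a run one of standard_jar may be knocked a few centimetres aside while the robot is not near it.
It also fails if it takes over 210 s, if anything falls off the work surface, if the arm or the gripper's body presses on something with over 40 N, if the wrist force passes 120 N, or if a joint passes its speed limit or range.

ROBOT

A 7-joint arm with a two-finger parallel gripper is mounted at the origin on the work surface. World frame = base frame: x ahead of the robot, y to its left, z up, the work surface at z = 0. Lengths are in m, angles in rad, forces in N, time in s.
With the tool pointing down it reaches from about 0.4 to 0.9 m from the base axis. Payload 5.5 kg.
Tool frame: the origin (TCP) lies midway between the tips of the shut fingers; the grasp point (between the pads) lies env.tcp_to_grasp behind it (env.tcp_to_grasp is the distance from the TCP to the grasp point, in m); z points along the fingers, y is the direction in which the jaws open and shut (so a half turn about z gives the same grasp; the last joint's range is limited). The gripper opens to 85 mm and grips with 20 to 120 N. Pads are 22 mm wide; open, the fingers measure 114 mm over their backs; the gripper's body (76 mm by 85 mm) begins 54 mm behind the grasp point. The pads swing forward as they close: fully open they stand 13 mm farther back than shut.
Start: joints at [-0.984, 0.501, -0.427, 1.55, 0.221, 1.138, -0.21], TCP at [0.207, 0.616, 0.231] pointing down, gripper open.
Joint ranges: [-2.88, 2.88], [-0.31, 2.03], [-1.54, 1.56], [0.2, 2.42], [-1.41, 4.55], [0.19, 2.02], [-2.57, 2.57]. Speed limits (rad/s): [2.57, 2.57, 3.14, 3.14, 3.14, 3.14, 3.14].

INTERFACE

Orientations are given as a rotation vector (axis times angle).
In Python, from cell import env gives the robot as it stands.
- The arm moves only by the shell command python3 -m jog 'ROWS' [OPENING] [FORCE]. ROWS is text: rows parted by semicolons, each of 4 numbers parted by spaces: the shift along the tool's x, y, z in units of 40 mm (1.0 is 40 mm), then the turn about the tool's z in units of 6 degrees (1.0 is 6 degrees). In form: dx dy dz yaw; .... A call has 1 to 5 rows; each row shifts and turns the commanded pose from where the row before left it, along the tool's axes as they then stand; what a row does not reach is not made up. A row lasts 1/10 s, in which the tool goes at most 50 mm and 8.59 degrees, less where a joint would pass 70% of its speed; a pose out of reach is approached as far as the arm can. A call is refused whole if a number of a shift passes 1 or a number of a turn 1, either way. A call with a gripper value outside its range is refused whole. OPENING is the opening, from 0 (shut) to 1 (fully open), set as the call begins (- or left out, the last holds). The fingers move at their own pace and stop on an object; FORCE is the grip in N (left out, the last holds). Time passes only in rows, so rows that do not move let the fingers close. It gives the time, the measured TCP pose, the force and the opening at its end, in the units of the state.
- env.read_state(): the state, without advancing time (a new reading comes with each control period).
- env.camera(name): name is "scene" or "top"; returns the picture (384x512x3 uint8, red, green, blue); there is no depth.
- env.calibration(name): a dict with "mtx" (3x3 intrinsics, pixels), "R" (3x3) and "t" (3): a world point X has camera coordinates R X + t. Camera axes: x right, y down, z forward; pixel columns grow to the right and rows downward; lengths in m; the calibration is good to about 2 mm. A picture is of the moment at which its call begins. calibration takes no time and is no camera call.
- env.job_done(): hands the job in, once; it reports no verdict.
The state is a dict: "clock": time; "q": joint angles; "joint_vel": joint speeds; "joint_torque": joint torques, N m; "position": TCP position; "orientation": TCP orientation; "ft_force": force on the tool from outside, world axes, zero at the start; "torque": the same for the moment, N m; "grip_width": finger opening in m.
Only numpy, scipy, OpenCV 4.12 (cv2) and the standard library are available. Lean on these libraries where they do the work, as an engineer would, in place of code of your own. Each camera call takes 0.05 s, during which the arm holds its last target. There are 200 camera calls.

## Working session

There is one attempt and no reset: what is moved stays moved. The work goes in short steps, Python scripts to look and compute and a shell command to move; the robot and the scene stay as the last step left them, time stands still between calls to the robot, and variables do not carry over. Pictures are saved under pics/ and viewed, on a budget of 14 in all, crops included, one or two more only if the job needs it, and the job is handed in when it is done.

```bash
ls; mkdir -p pics
python3 - <<'E'
from cell import env
import cv2
s=env.read_state()
print({k:(v.tolist() if hasattr(v,'tolist') else v) for k,v in s.items()}, env.tcp_to_grasp)
for n in("top","scene"):
    cv2.imwrite(f"pics/{n}0.png",cv2.resize(env.camera(n)[:,:,::-1],(800,600),interpolation=cv2.INTER_CUBIC)); print(env.calibration(n))
E
```

```text
pics
{'clock': 0.0, 'q': [-0.9837948830809932, 0.5018593757875757, -0.4268040271997415, 1.551482406021878, 0.22079533920674413, 1.138287756458411, -0.21033323129226], 'joint_vel': [0.0007432410986970179, 0.0008055712434944521, -0.00018137993231427972, 0.0006933526865719302, -0.0008579216569546951, -0.00012779484293259973, -0.0002267381888340124], 'joint_torque': [0.0005303829311742447, -56.95110082626343, -5.816600024700165, -28.09366285800934, 0.010499412892386317, 0.011901143880095333, -1.3060383707852452e-05], 'position': [0.2066177195495987, 0.6155382053543244, 0.23023976829785436], 'orientation': [-0.5062850882167099, -3.1001265517057877, 0.0030449390346943238], 'ft_force': [-0.10427787591464044, 0.40198408211228537, -0.19131539731220562], 'torque': [0.011130824903532057, -0.006162017914392888, 0.027841367427772313], 'grip_width': 0.08530688320729012} 0.0187
{'mtx': array([[415.10876629,   0.        , 253.70540615],
       [  0.        , 415.10876629, 191.70379861],
       [  0.        ,   0.        ,   1.        ]]), 'R': array([[ 0.01014182, -0.9998235 ,  0.01581483],
       [-0.99618283, -0.01147365, -0.08653394],
       [ 0.08670012, -0.01487685, -0.99612337]]), 't': array([-0.0315347 ,  0.52330757,  1.40522648])}
{'mtx': array([[346.91806045,   0.        , 258.49871899],
       [  0.        , 346.91806045, 191.83886639],
       [  0.        ,   0.        ,   1.        ]]), 'R': array([[ 0.55722283,  0.83035924,  0.0025005 ],
       [ 0.58863375, -0.39288241, -0.70650812],
       [-0.58567314,  0.39515433, -0.70770052]]), 't': array([-0.29131334, -0.21818253,  1.50709752])}
```

View pics/top0.png

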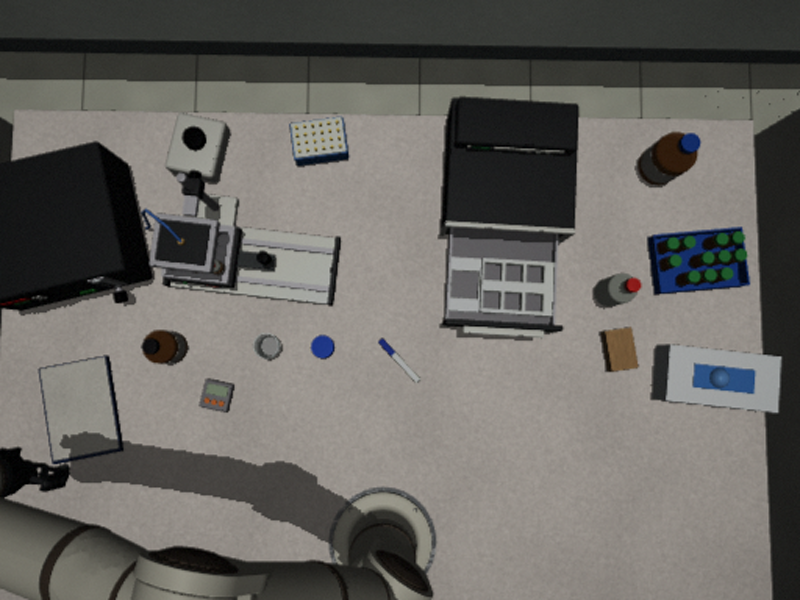

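View pics/scene0.png

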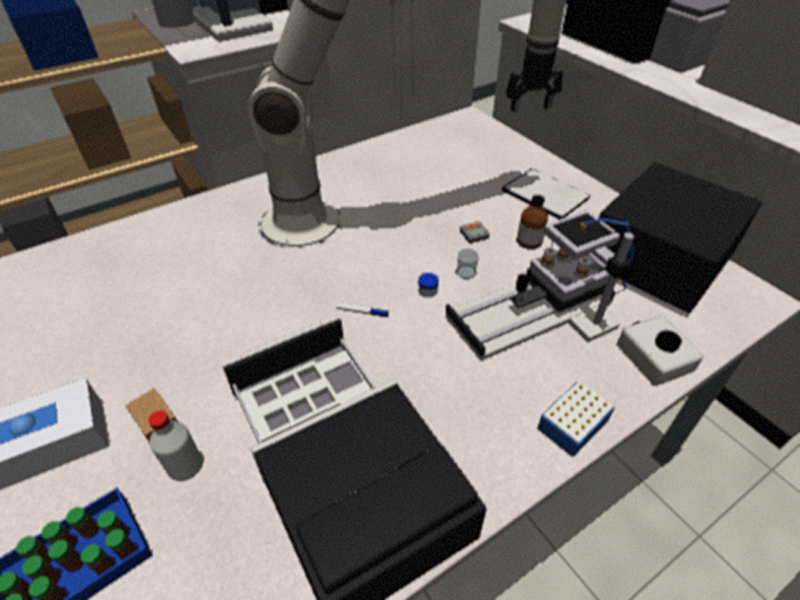

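Top view (800-px scale): knob (264,258), rail base end ~(335,270), jar lid (322,347), beaker (268,347), marker (400,360). The drawer's rack pockets are around (512,287) and the jar pocket at (466,287). The scene view shows vials under the head. I'll enlarge the two fixtures to measure them.

```bash
cat > h.py <<'E'
import numpy as np,cv2
from cell import env
from scipy.spatial.transform import Rotation as Ro
def ray(cam,u,v,z):
    c=env.calibration(cam);R,t=c["R"],c["t"];o=-R.T@t
    d=R.T@np.linalg.inv(c["mtx"])@[u,v,1]
    return o+d*(z-o[2])/d[2]
def proj(cam,X):
    c=env.calibration(cam);p=c["mtx"]@(c["R"]@np.asarray(X)+c["t"]);return p[:2]/p[2]
def grab(cam): return env.camera(cam)[:,:,::-1].copy()
def crop(im,x0,y0,x1,y1,s): return cv2.resize(im[y0:y1,x0:x1],None,fx=s,fy=s,interpolation=cv2.INTER_CUBIC)
def blue(im,x0,y0,x1,y1):
    h=cv2.cvtColor(im,cv2.COLOR_BGR2HSV);m=cv2.inRange(h,(105,140,60),(130,255,255));k=np.zeros_like(m);k[y0:y1,x0:x1]=m[y0:y1,x0:x1]
    n,l,st,ce=cv2.connectedComponentsWithStats(k);return [(st[i,4],ce[i]) for i in range(1,n) if st[i,4]>40]
def go(x,y,z,yaw=None):
    "needed shift in tool axes, units; yaw = world angle of tool y axis (deg)"
    s=env.read_state();R=Ro.from_rotvec(s["orientation"]).as_matrix()
    d=R.T@(np.array([x,y,z])-s["position"])/0.04
    a=np.degrees(np.arctan2(R[1,1],R[0,1]))
    out="d(tool units) %s ; tool-y world angle %.1f"%(np.round(d,2),a)
    if yaw is not None: 
        e=-((yaw-a+90)%180-90); out+=" ; yaw units %.2f (half-turn alt %.2f)"%(e/6,(e-np.sign(e)*180)/6)
    print(out)
E
python3 - <<'E'
from h import *
a=grab("top")
i1=crop(a,90,95,225,205,5.9)[:, :796]; i2=crop(a,275,130,375,225,5.9)
cv2.imwrite("pics/evap.png",crop(a,90,95,225,196,5.9)); cv2.imwrite("pics/drw.png",crop(a,275,135,375,220,7))
for n,c in blue(a,190,200,235,240): print(n,c,ray("top",*c,0.04))
s=grab("scene")
for n,c in blue(s,255,165,300,195): print(n,c,ray("scene",*c,0.037))
E
```

```text
160 [206.23125 221.58125] [0.4191689  0.13345445 0.04      ]
93 [273.72043011 179.27956989] [0.42506544 0.13335381 0.037     ]
```

View pics/evap.png

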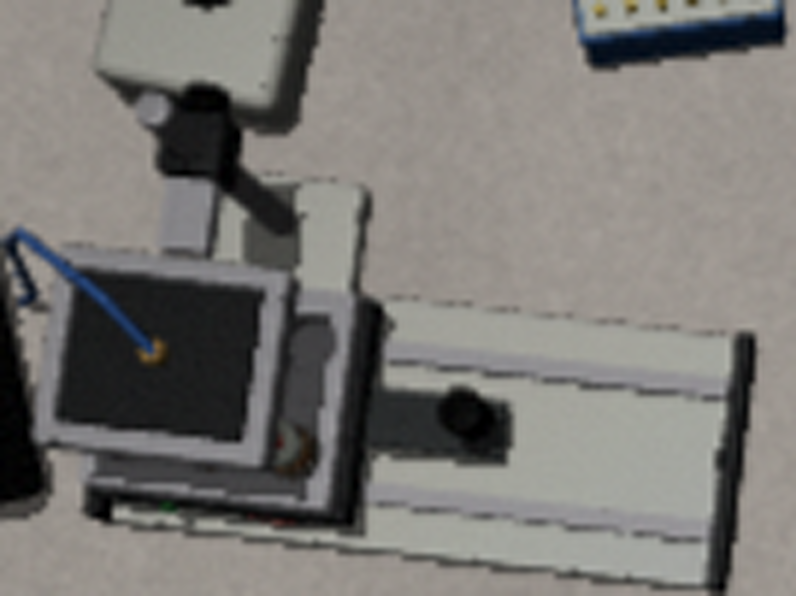

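View pics/drw.png

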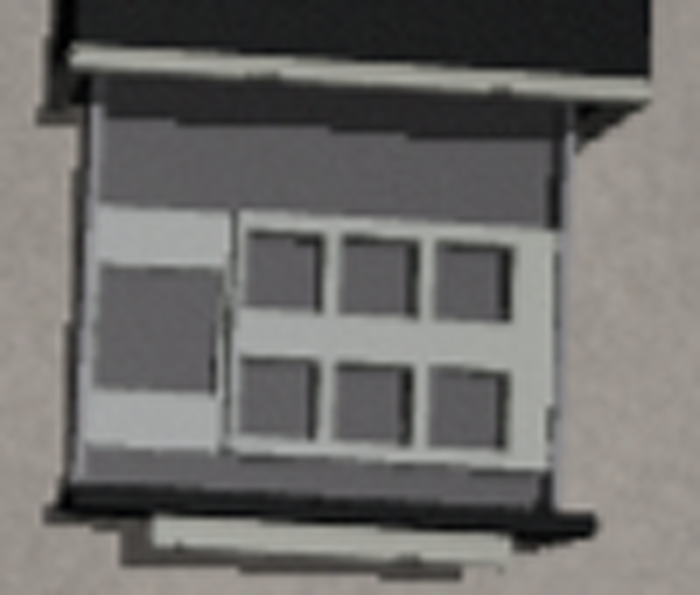

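Run:
```python
from h import *
def E(x,y,z): return ray("top",(x+.5)/5.9+89.5,(y+.5)/5.9+94.5,z)
def D(x,y,z): return ray("top",(x+.5)/7+274.5,(y+.5)/7+134.5,z)
print("knob",E(463,407,.126))
for p in [((385,350),(730,385)),((370,492),(705,535)),((385,300),(735,335)),((113,520),(708,588))]:
    a,b=E(*p[0],.03),E(*p[1],.03);v=b-a;print("rail yaw",np.degrees(np.arctan2(v[0],-v[1])),a,b)
a,b=E(745,335,.043),E(718,590,.043);v=a-b;print("end",np.degrees(np.arctan2(-v[1],v[0])),a,b,np.linalg.norm(v))
P=np.array([D(x,y,.05) for x,y in [(278,398),(373,405),(468,409),(285,272),(380,278),(474,283)]]);print(P,P.mean(0))
M=np.array([[-31,46],[-31,0],[-31,-46],[31,46],[31,0],[31,-46]])/1e3
Q=P[:,:2]-P[:,:2].mean(0);th=np.arctan2((M[:,0]*Q[:,1]-M[:,1]*Q[:,0]).sum(),(M*Q).sum());print("drawer yaw",np.degrees(th))
r=np.array([[np.cos(th),-np.sin(th)],[np.sin(th),np.cos(th)]]);print(Q-M@r.T)
print("jarp",D(157,328,.036),D(97,265,.039),D(220,392,.039))
print("lip",D(155,540,.094),D(508,562,.094), "front", D(60,505,.104),D(595,525,.104))
print("beaker",ray("top",268/1.5625,347/1.5625,.05),"marker",ray("top",380/1.5625,341/1.5625,.01),ray("top",418/1.5625,379/1.5625,.01))
```

```text
knob [0.60184885 0.25063609 0.126     ]
rail yaw -5.127600127104812 [0.64950111 0.31544193 0.03      ] [0.6314567  0.11435236 0.03      ]
rail yaw -6.681658184692325 [0.56613624 0.32154921 0.03      ] [0.54336854 0.12720012 0.03      ]
rail yaw -5.0359751619649495 [0.67901904 0.31634777 0.03      ] [0.66101013 0.11198302 0.03      ]
rail yaw -5.89062126066015 [0.54806332 0.46904827 0.03      ] [0.51255257 0.12486682 0.03      ]
end 4.933488183904356 [0.65868685 0.10513122 0.043     ] [0.51043168 0.11792846 0.043     ] 0.1488064713741665
[[ 0.52455795 -0.23040993  0.05      ]
 [ 0.52169132 -0.27643766  0.05      ]
 [ 0.52027898 -0.32250595  0.05      ]
 [ 0.58596452 -0.23396847  0.05      ]
 [ 0.58359503 -0.28017632  0.05      ]
 [ 0.58170708 -0.32593273  0.05      ]] [ 0.55296581 -0.27823851  0.05      ]
drawer yaw -2.9245525905991303
[[ 2.04800783e-04  3.06839745e-04]
 [-3.14869742e-04  2.19198252e-04]
 [ 6.19751733e-04  9.10031545e-05]
 [-3.07879114e-04 -8.84006967e-05]
 [-3.30411110e-04 -3.56161760e-04]
 [ 1.28607450e-04 -1.72478696e-04]]
jarp [ 0.55947895 -0.17347088  0.036     ] [ 0.58975299 -0.14371328  0.039     ] [ 0.52814856 -0.20388183  0.039     ]
lip [ 0.45356566 -0.16569933  0.094     ] [ 0.44508296 -0.33061356  0.094     ] front [ 0.46887787 -0.12047097  0.104     ] [ 0.46231693 -0.3688454   0.104     ]
beaker [0.41616577 0.24828608 0.05      ] marker [0.43240515 0.00926655 0.01      ] [ 0.34985047 -0.07532212  0.01      ]
```

```bash
python3 -m jog '0 0 0 1;0 0 0 1;0 0 0 1;0 0 0 1;0 0 0 1' 1 40; python3 -m jog '0 0 0 1;0 0 0 1;0 0 0 1;0 0 0 1;0 0 0 1'; python3 -m jog '0 0 0 1;0 0 0 1;0 0 0 0.8;0 0 0 0'
python3 - <<'E'
from h import *
print(env.read_state()["q"]); go(.40,.25,.23,-5.4); go(.601,.25,.23,-5.4)
E
```

```text
clock: 0.7
position: [0.2067, 0.616, 0.231]
orientation: [-1.298, -2.861, 0.001]
ft_force: [0.3, 0.1, 0.5]
grip_width: 0.0852
clock: 1.2
position: [0.2066, 0.6161, 0.231]
orientation: [1.994, 2.428, -0.001]
ft_force: [-0.3, -0.0, -0.1]
grip_width: 0.0855
clock: 1.6
position: [0.2066, 0.6161, 0.2311]
orientation: [2.323, 2.115, -0.001]
ft_force: [0.8, 0.2, 0.4]
grip_width: 0.0855
[-1.17845485  0.4713833  -0.15235707  1.55831959  0.0768037   1.11823459
 -1.44198921]
d(tool units) [-8.66  5.67  0.03] ; tool-y world angle -5.4 ; yaw units 0.00 (half-turn alt -30.00)
d(tool units) [-8.19 10.67  0.03] ; tool-y world angle -5.4 ; yaw units 0.00 (half-turn alt -30.00)
```

```bash
python3 -m jog '-.96 .6 0 0;-.96 .6 0 0;-.96 .6 0 0;-.96 .6 0 0;-.96 .6 0 0' >/dev/null; python3 -m jog '-.96 .6 0 0;-.96 .6 0 0;-.96 .6 0 0;-.96 .6 0 0' ;python3 -m jog '.1 1 0 0;.1 1 0 0;.1 1 0 0;.1 1 0 0;.1 1 0 0';  python3 -m jog '0 0 0 0;0 0 0 0'
python3 - <<'E'
from h import *
go(.601,.25,.100,-5.4)
E
```

```text
clock: 2.5
position: [0.3901, 0.2503, 0.2315]
orientation: [2.32, 2.119, 0.001]
ft_force: [1.4, 0.4, 0.9]
grip_width: 0.0852
clock: 3.0
position: [0.5921, 0.2532, 0.2311]
orientation: [-2.32, -2.118, 0.0]
ft_force: [0.6, 0.9, 0.7]
grip_width: 0.0851
clock: 3.2
position: [0.5906, 0.2527, 0.2302]
orientation: [-2.322, -2.116, 0.003]
ft_force: [-0.4, -0.3, 0.9]
grip_width: 0.0854
d(tool units) [-0.04  0.27  3.26] ; tool-y world angle -5.3 ; yaw units 0.01 (half-turn alt -29.99)
```

```bash
python3 -m jog '-.04 .27 1 0;0 0 1 0;0 0 .7 0;0 0 .5 0;0 0 0 0' ; python3 -m jog '0 0 0 0;0 0 0 0;0 0 0 0;0 0 0 0;0 0 0 0' 0 40; python3 -m jog '0 0 0 0;0 0 0 0;0 0 0 0;0 0 0 0;0 0 0 0'
python3 - <<'E'
from h import *
cv2.imwrite("pics/k.png",crop(grab("top"),90,95,225,196,5.9))
E
```

```text
clock: 3.7
position: [0.597, 0.2504, 0.1001]
orientation: [-2.318, -2.116, 0.01]
ft_force: [0.0, -0.0, 0.5]
grip_width: 0.0852
clock: 4.2
position: [0.6021, 0.251, 0.1048]
orientation: [2.322, 2.115, 0.004]
ft_force: [-1.0, -0.9, 5.8]
grip_width: 0.0244
clock: 4.7
position: [0.6021, 0.251, 0.1048]
orientation: [2.322, 2.115, 0.003]
ft_force: [-1.0, -0.9, 6.4]
grip_width: 0.0242
```

View pics/k.png

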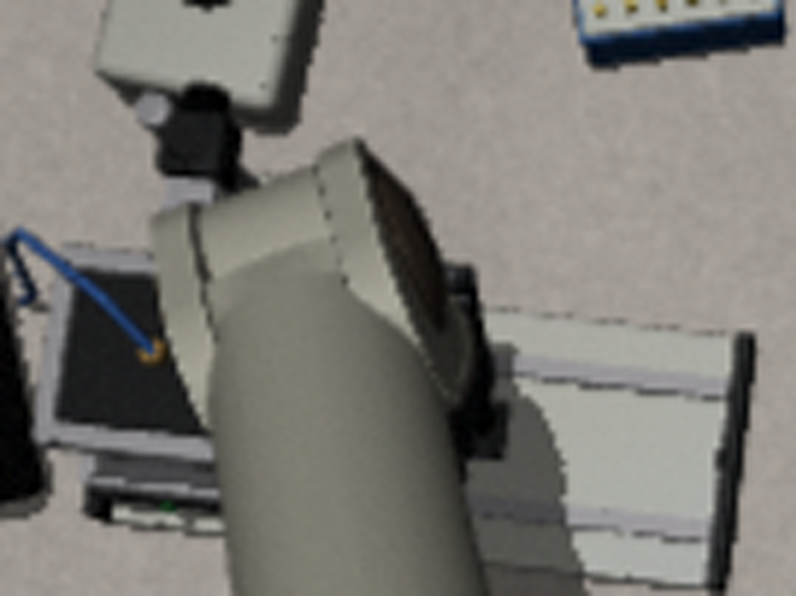

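The gripper holds the knob (24 mm). Pull the block out.

```bash
python3 -m jog '-.5 0 -.1 0;-.5 0 0 0;-.5 0 0 0;-.5 0 0 0;-.5 0 0 0' ; python3 -m jog '-.5 0 0 0;-.5 0 0 0;-.5 0 0 0;-.5 0 0 0;-.4 0 0 0';python3 -m jog '-.2 0 0 0;-.1 0 0 0;0 0 0 0;0 0 0 0;0 0 0 0'
python3 - <<'E'
from h import *
go(.601,.25,.1)
E
```

```text
clock: 5.25
position: [0.5916, 0.151, 0.105]
orientation: [-2.322, -2.116, -0.0]
ft_force: [7.1, 3.2, -17.0]
grip_width: 0.0243
clock: 5.75
position: [0.5816, 0.055, 0.105]
orientation: [-2.321, -2.114, 0.003]
ft_force: [4.4, 2.1, -19.2]
grip_width: 0.0243
clock: 6.25
position: [0.5811, 0.0506, 0.1054]
orientation: [-2.312, -2.119, -0.005]
ft_force: [6.6, 13.7, -19.9]
grip_width: 0.0241
d(tool units) [5.01 0.06 0.16] ; tool-y world angle -5.0
```

```bash
python3 -m jog '0 0 0 0;0 0 0 0;0 0 0 0;0 0 -.5 0;0 0 -1 0' 1; python3 -m jog '0 0 -1 0;0 0 -1 0;-1 -.5 0 0;-1 -.5 0 0;-1 -.5 0 0';python3 -m jog '-1 -.5 0 0;-1 -.5 0 0;-1 0 0 0;-1 0 0 0;0 0 0 0'
python3 - <<'E'
from h import *
a=grab("top")
cv2.imwrite("pics/b.png",crop(a,90,100,230,205,5.7))
for n,c in blue(a,190,200,235,240): print(n,c,ray("top",*c,0.04))
E
```

```text
clock: 6.75
position: [0.5793, 0.0424, 0.1655]
orientation: [-2.322, -2.112, 0.009]
ft_force: [1.3, 0.2, 0.5]
grip_width: 0.0853
clock: 7.25
position: [0.5102, -0.0723, 0.2485]
orientation: [2.322, 2.114, 0.002]
ft_force: [-0.1, -0.7, 0.4]
grip_width: 0.0853
clock: 7.75
position: [0.4541, -0.2332, 0.2486]
orientation: [2.331, 2.101, -0.002]
ft_force: [-0.4, -0.0, 0.0]
grip_width: 0.0851
159 [206.18867925 221.56603774] [0.41921857 0.13359878 0.04      ]
```

View pics/b.png

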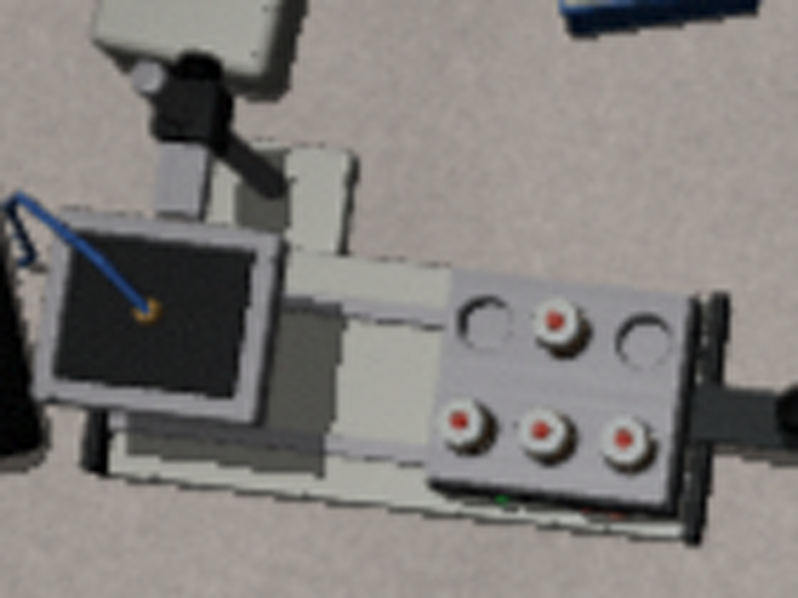

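The block is at the stop with 4 vials. Front-row caps are at (463,424), (543,434) and (623,443), the rear-middle cap is at (557,323), and the rear corner wells are empty.

Run:
```python
from h import *
def E(x,y,z): return ray("top",(x+.5)/5.7+89.5,(y+.5)/5.7+99.5,z)
P=np.array([E(*p) for p in [(464,425,.139),(544,434,.139),(624,444,.139),(557,323,.139),(485,322,.1),(643,341,.1)]])[:,:2]
M=np.array([[-31,46],[-31,0],[-31,-46],[31,0],[31,46],[31,-46]])/1e3
c=P.mean(0)-0;Q=P-P.mean(0);N=M-M.mean(0)
th=np.arctan2((N[:,0]*Q[:,1]-N[:,1]*Q[:,0]).sum(),(N*Q).sum());r=np.array([[np.cos(th),-np.sin(th)],[np.sin(th),np.cos(th)]])
C=P.mean(0)-r@M.mean(0);print(P,np.degrees(th),"block",C);print("res",Q-N@r.T);F=C+M@r.T;print("fit",F)
print("knob",C+r@[0,-.14])
go(*F[2],.21,-5.8)
thd=np.radians(-2.92);rd=np.array([[np.cos(thd),-np.sin(thd)],[np.sin(thd),np.cos(thd)]])
print("pockets FL FM FR RL RM RR",np.array([.553,-.2782])+np.array([[-31,46],[-31,0],[-31,-46],[31,46],[31,0],[31,-46]])/1e3@rd.T)
```

```text
[[0.56620761 0.23793874]
 [0.56171844 0.19355999]
 [0.55666891 0.1491509 ]
 [0.62406713 0.18785789]
 [0.63081041 0.23480083]
 [0.62095619 0.14414351]] -5.3225800349775625 block [0.59340478 0.19124198]
res [[-0.00059794 -0.00198055]
 [-0.00082001 -0.00055764]
 [-0.00160244  0.00083493]
 [-0.00020399 -0.00050844]
 [ 0.0022722   0.00063285]
 [ 0.00095217  0.00157884]]
fit [[0.56680555 0.23991929]
 [0.56253845 0.19411763]
 [0.55827135 0.14831597]
 [0.62427112 0.18836632]
 [0.62853822 0.23416798]
 [0.62000402 0.14256466]]
knob [0.58041796 0.05184562]
d(tool units) [9.67 1.62 0.94] ; tool-y world angle -5.8 ; yaw units 0.00 (half-turn alt -30.00)
pockets FL FM FR RL RM RR [[ 0.52438356 -0.23068054]
 [ 0.52204025 -0.27662081]
 [ 0.51969694 -0.32256109]
 [ 0.58630306 -0.23383891]
 [ 0.58395975 -0.27977919]
 [ 0.58161644 -0.32571946]]
```

```bash
python3 -m jog '.967 .16 0 0;.967 .16 0 0;.967 .16 0 0;.967 .16 0 0;.967 .16 0 0' .55 40 >/dev/null; python3 -m jog '.967 .16 0 0;.967 .16 0 0;.967 .16 0 0;.967 .16 0 0;.967 .16 0 0'; python3 -m jog '0 0 .9 0;0 0 0 0;0 0 0 0'
python3 - <<'E'
from h import *
go(.558,.148,.107,-5.8)
a=crop(grab("scene"),310,110,430,220,5)
cv2.imwrite("pics/s.png",a)
E
```

```text
clock: 8.8
position: [0.5555, 0.1559, 0.2478]
orientation: [-2.321, -2.116, -0.001]
ft_force: [0.3, 0.3, 0.2]
grip_width: 0.0465
clock: 9.1
position: [0.5549, 0.153, 0.2111]
orientation: [-2.322, -2.115, 0.004]
ft_force: [0.2, 0.1, 0.3]
grip_width: 0.047
d(tool units) [-0.11  0.09  2.6 ] ; tool-y world angle -5.3 ; yaw units 0.08 (half-turn alt -29.92)
```

View pics/s.png

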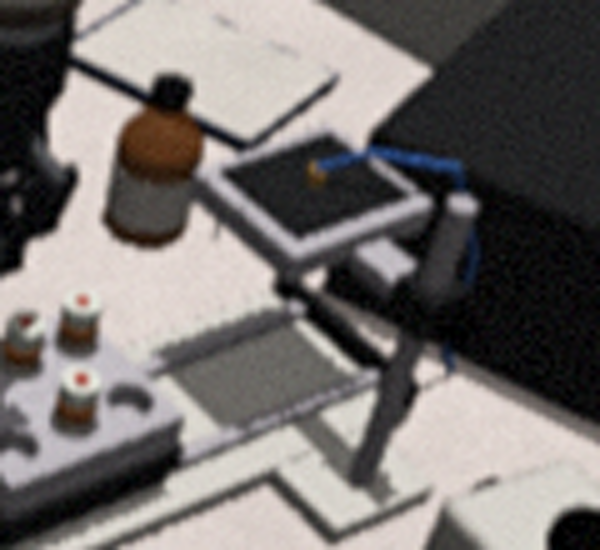

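The crop shows three vials, but the gripper is out of frame. I'll check the cap positions from this view against the fit, then descend.

```bash
python3 - <<'E'
from h import *
for x,y in [(25,327),(81,301),(82,379)]: print(ray("scene",310+x/5-.4,110+y/5-.4,.139))
E
python3 -m jog '-.1 .09 1 0;0 0 .2 0;0 0 0 0'
python3 - <<'E'
from h import *
go(.558,.148,.107,-5.8)
a=crop(grab("scene"),265,110,365,210,6)
cv2.imwrite("pics/s2.png",a)
E
```

```text
[0.57051212 0.19158205 0.139     ]
[0.57151279 0.23996369 0.139     ]
[0.62894209 0.18970101 0.139     ]
clock: 9.45
position: [0.5583, 0.1478, 0.163]
orientation: [-2.324, -2.113, 0.004]
ft_force: [-0.2, -0.4, 0.9]
grip_width: 0.0471
d(tool units) [ 0.  -0.   1.4] ; tool-y world angle -5.5 ; yaw units 0.06 (half-turn alt -29.94)
```

View pics/s2.png

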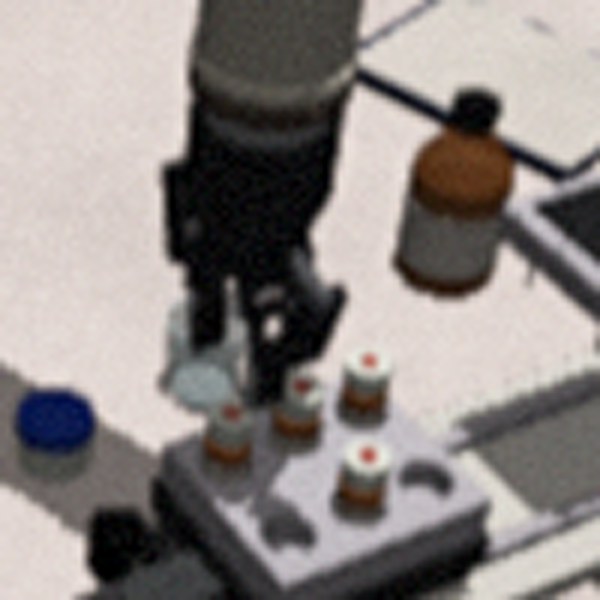

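```bash
python3 -m jog '0 .04 .8 0;0 0 .6 0;0 0 0 0;0 0 0 0' ; python3 -m jog '0 0 0 0;0 0 0 0;0 0 0 0;0 0 0 0' 0 30; python3 -m jog '0 0 -.3 0;0 0 -.7 0;0 0 -.7 0;0 0 -1 0;0 0 0 0'
python3 - <<'E'
from h import *
go(.558,.148,.107,-2.9)
a=crop(grab("scene"),265,110,365,210,6)
cv2.imwrite("pics/s3.png",a)
E
```

```text
clock: 9.9
position: [0.5615, 0.149, 0.1088]
orientation: [2.323, 2.115, 0.002]
ft_force: [0.5, 0.0, 0.8]
grip_width: 0.0467
clock: 10.3
position: [0.562, 0.1493, 0.1095]
orientation: [2.322, 2.114, 0.005]
ft_force: [-1.5, -0.6, 6.1]
grip_width: 0.027
clock: 10.8
position: [0.5648, 0.1498, 0.2225]
orientation: [2.319, 2.112, 0.017]
ft_force: [-0.0, 0.4, -0.4]
grip_width: 0.0266
d(tool units) [-0.07 -0.2   2.89] ; tool-y world angle -5.4 ; yaw units -0.41 (half-turn alt 29.59)
```

View pics/s3.png

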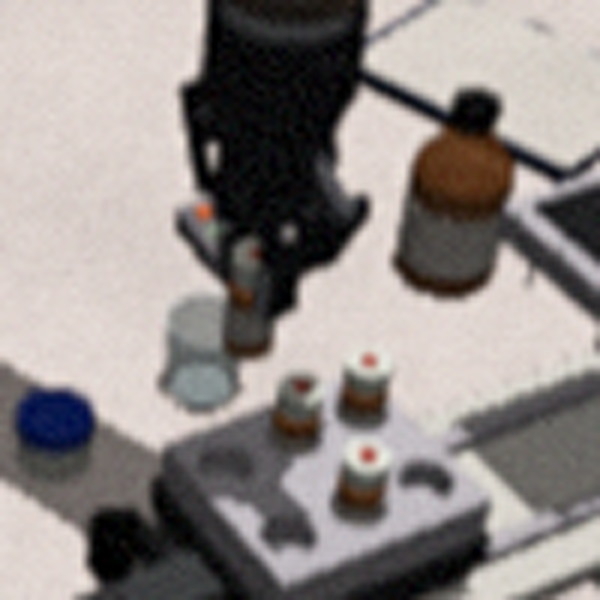

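```bash
python3 -m jog '0 0 0 -.41;-.99 -.04 0 0;-.99 -.04 0 0;-.99 -.04 0 0;-.99 -.04 0 0' >/dev/null; python3 -m jog '-.99 -.04 0 0;-.99 -.04 0 0;-.99 -.04 0 0;-.99 -.04 0 0;-.99 -.04 0 0'; python3 -m jog '-.99 -.04 0 0;-.99 -.04 0 0;-.99 -.04 0 0;0 0 0 0;0 0 0 0'
python3 - <<'E'
from h import *
go(.5205,-.3226,.12,-2.9)
E
```

```text
clock: 11.85
position: [0.5274, -0.2078, 0.2149]
orientation: [-2.276, -2.164, 0.001]
ft_force: [0.9, 0.3, -0.5]
grip_width: 0.0265
clock: 12.35
position: [0.5164, -0.3259, 0.2145]
orientation: [-2.279, -2.16, 0.001]
ft_force: [-0.2, 0.2, -0.9]
grip_width: 0.0267
d(tool units) [0.09 0.1  2.36] ; tool-y world angle -3.1 ; yaw units -0.03 (half-turn alt 29.97)
```

```bash
python3 -m jog '.09 .1 1 0;0 0 .8 0;0 0 .4 0;0 0 0 0;0 0 0 0'
python3 - <<'E'
from h import *
go(.5205,-.3226,.064,-2.9)
cv2.imwrite("pics/p1.png",np.hstack([crop(grab("scene"),130,200,250,290,3.3),crop(grab("top"),275,135,375,225,3.3)]))
E
```

```text
clock: 12.85
position: [0.5224, -0.3211, 0.128]
orientation: [2.276, 2.165, 0.0]
ft_force: [-0.2, -0.2, -0.2]
grip_width: 0.027
d(tool units) [-0.04 -0.05  1.6 ] ; tool-y world angle -2.8 ; yaw units 0.01 (half-turn alt -29.99)
```

View pics/p1.png

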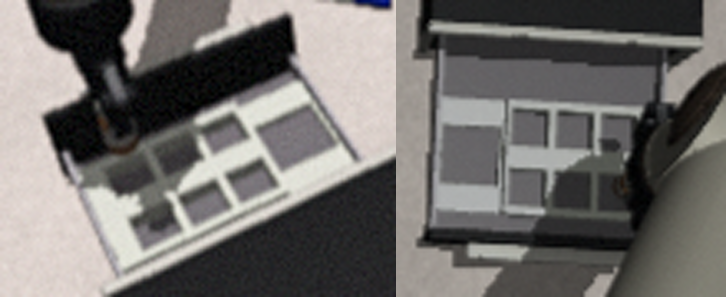

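The vial is over the front-right pocket. Lower it.

```bash
python3 -m jog '-.03 -.04 .6 0;0 0 .5 0;0 0 .3 0;0 0 .2 0;0 0 0 0'; python3 -m jog '0 0 0 0;0 0 0 0'
python3 - <<'E'
from h import *
go(.5205,-.3226,.0625,-2.9)
E
```

```text
clock: 13.45
position: [0.52, -0.3225, 0.063]
orientation: [-2.276, -2.164, 0.0]
ft_force: [-0.2, -0.7, 0.0]
grip_width: 0.0267
clock: 13.65
position: [0.5209, -0.323, 0.0643]
orientation: [2.276, 2.163, 0.001]
ft_force: [0.4, -0.0, 0.6]
grip_width: 0.0269
d(tool units) [ 0.01 -0.01  0.05] ; tool-y world angle -2.9 ; yaw units 0.00 (half-turn alt -30.00)
```

```bash
python3 -m jog '0 0 .06 0;0 0 0 0;0 0 0 0'; python3 -m jog '0 0 0 0;0 0 0 0;0 0 -.3 0;0 0 -.7 0;0 0 -1 0' .55; python3 -m jog '0 0 -1 0;0 0 -1 0;0 0 0 .45;0 0 0 0'
python3 - <<'E'
from h import *
go(.5655,.195,.215,-5.6)
E
```

```text
clock: 13.95
position: [0.5208, -0.323, 0.0616]
orientation: [2.276, 2.164, 0.001]
ft_force: [-0.1, 0.1, 3.3]
grip_width: 0.0265
clock: 14.45
position: [0.5184, -0.3215, 0.1402]
orientation: [-2.273, -2.162, 0.003]
ft_force: [0.9, -0.3, -0.1]
grip_width: 0.0466
clock: 14.85
position: [0.5208, -0.323, 0.2233]
orientation: [2.325, 2.108, 0.002]
ft_force: [0.9, 0.0, -1.3]
grip_width: 0.0469
d(tool units) [13.   -0.16  0.19] ; tool-y world angle -5.6 ; yaw units -0.00 (half-turn alt 30.00)
```

```bash
python3 -m jog '1 -.01 0 0;1 -.01 0 0;1 -.01 0 0;1 -.01 0 0;1 -.01 0 0' >/dev/null; python3 -m jog '1 -.01 0 0;1 -.01 0 0;1 -.01 0 0;1 -.01 0 0;1 -.01 0 0' >/dev/null; python3 -m jog '1 -.01 0 0;1 -.01 0 0;1 -.01 0 0;0 0 .5 0;0 0 0 0'
python3 - <<'E'
from h import *
go(.5655,.195,.108,-5.6)
from h import *
a=grab("top"); print(blue(a,180,190,235,250))
cv2.imwrite("pics/p2.png",crop(a,275,135,375,220,7))
E
```

```text
clock: 16.35
position: [0.5625, 0.1962, 0.1973]
orientation: [-2.321, -2.114, 0.011]
ft_force: [-0.7, -0.6, -0.6]
grip_width: 0.0468
d(tool units) [-0.02  0.09  2.23] ; tool-y world angle -5.3 ; yaw units 0.04 (half-turn alt -29.96)
[(np.int32(157), array([206.15923567, 221.48407643]))]
```

View pics/p2.png

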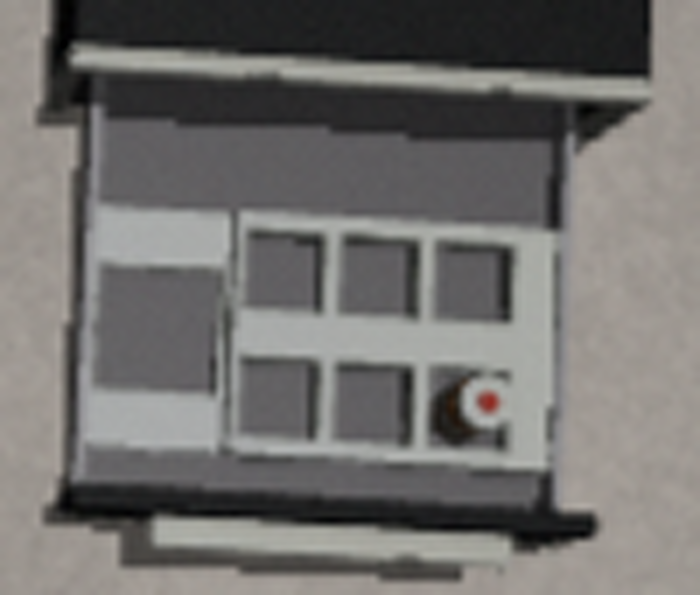

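The first vial stands upright in the front-right pocket (cap at 488,400). Next vial: front middle.

```bash
python3 -m jog '-.02 .08 1 0;0 0 .6 0;0 0 .6 0;0 0 0 0;0 0 0 0' ; python3 -m jog '0 0 0 0;0 0 0 0;0 0 0 0;0 0 0 0' 0 30; python3 -m jog '0 0 -.3 0;0 0 -.7 0;0 0 -.7 0;0 0 -1 0;0 0 0 -.43'
python3 - <<'E'
from h import *
go(.5822,-.3257,.215,-2.9)
E
```

```text
clock: 16.9
position: [0.5689, 0.1929, 0.1133]
orientation: [2.329, 2.108, -0.002]
ft_force: [-0.5, 0.7, -0.9]
grip_width: 0.0471
clock: 17.3
position: [0.5689, 0.1947, 0.1148]
orientation: [2.327, 2.111, 0.002]
ft_force: [-3.5, -1.1, 6.1]
grip_width: 0.0271
clock: 17.8
position: [0.5731, 0.1957, 0.2288]
orientation: [2.275, 2.159, 0.019]
ft_force: [0.7, -0.1, 0.5]
grip_width: 0.0272
d(tool units) [-13.01   0.9    0.29] ; tool-y world angle -3.0 ; yaw units -0.02 (half-turn alt 29.98)
```

```bash
python3 -m jog '-1 .07 0 0;-1 .07 0 0;-1 .07 0 0;-1 .07 0 0;-1 .07 0 0' >/dev/null; python3 -m jog '-1 .07 0 0;-1 .07 0 0;-1 .07 0 0;-1 .07 0 0;-1 .07 0 0' >/dev/null; python3 -m jog '-1 .07 0 0;-1 .07 0 0;-1 .07 0 0;0 0 .3 0;0 0 0 0'
python3 - <<'E'
from h import *
go(.5822,-.3257,.07,-2.9)
E
```

```text
clock: 19.3
position: [0.5765, -0.3281, 0.2083]
orientation: [-2.281, -2.158, 0.001]
ft_force: [0.2, 0.4, -1.0]
grip_width: 0.027
d(tool units) [0.07 0.14 3.46] ; tool-y world angle -3.2 ; yaw units -0.05 (half-turn alt 29.95)
```

```bash
python3 -m jog '.06 .1 1 0;0 0 .8 0;0 0 .3 0;0 0 0 0;0 0 0 0'
python3 - <<'E'
from h import *
go(.5822,-.3257,.07,-2.9)
E
```

```text
clock: 19.8
position: [0.583, -0.3245, 0.1265]
orientation: [2.277, 2.162, 0.001]
ft_force: [-0.2, -0.1, 0.7]
grip_width: 0.0273
d(tool units) [-0.03 -0.02  1.41] ; tool-y world angle -3.0 ; yaw units -0.01 (half-turn alt 29.99)
```

```bash
python3 -m jog '-.02 0 .6 0;0 0 .5 0;0 0 .3 0;0 0 0 0;0 0 0 0'; python3 -m jog '0 0 .08 0;0 0 0 0;0 0 0 0'; python3 -m jog '0 0 0 0;0 0 0 0;0 0 -.3 0;0 0 -.7 0;0 0 -1 0' .55; python3 -m jog '0 0 -1 0;0 0 -1 0;0 0 0 .45;0 0 0 0'
python3 - <<'E'
from h import *
go(.569,.240,.215,-5.6)
E
```

```text
clock: 20.3
position: [0.5827, -0.3259, 0.0702]
orientation: [2.278, 2.161, 0.001]
ft_force: [0.5, -1.2, 0.3]
grip_width: 0.0269
clock: 20.6
position: [0.5829, -0.326, 0.0669]
orientation: [2.277, 2.161, 0.001]
ft_force: [0.8, -0.3, 2.5]
grip_width: 0.027
clock: 21.1
position: [0.58, -0.3244, 0.1447]
orientation: [-2.276, -2.159, 0.003]
ft_force: [1.0, -0.1, 0.5]
grip_width: 0.0465
clock: 21.5
position: [0.5825, -0.326, 0.2283]
orientation: [2.328, 2.105, 0.002]
ft_force: [0.4, 0.7, -0.7]
grip_width: 0.047
d(tool units) [14.04 -1.75  0.31] ; tool-y world angle -5.7 ; yaw units -0.02 (half-turn alt 29.98)
```

```bash
python3 -m jog '1 -.125 0 0;1 -.125 0 0;1 -.125 0 0;1 -.125 0 0;1 -.125 0 0' >/dev/null; python3 -m jog '1 -.125 0 0;1 -.125 0 0;1 -.125 0 0;1 -.125 0 0;1 -.125 0 0' >/dev/null; python3 -m jog '1 -.125 0 0;1 -.125 0 0;1 -.125 0 0;1 -.125 0 0;0 0 0.5 0';  python3 -m jog '0 0 .5 0;0 0 .3 0;0 0 0 0;0 0 0 0'
python3 - <<'E'
from h import *
go(.569,.240,.110,-5.6)
E
```

```text
clock: 23.0
position: [0.5668, 0.2481, 0.207]
orientation: [-2.315, -2.119, -0.009]
ft_force: [-0.1, 0.9, -0.1]
grip_width: 0.0469
clock: 23.4
position: [0.5678, 0.2382, 0.1735]
orientation: [-2.33, -2.107, 0.001]
ft_force: [-0.2, -0.4, 0.2]
grip_width: 0.0469
d(tool units) [0.05 0.03 1.59] ; tool-y world angle -5.7 ; yaw units -0.02 (half-turn alt 29.98)
```

```bash
python3 -m jog '.05 .02 .9 0;0 0 .6 0;0 0 .1 0;0 0 0 0;0 0 0 0' ; python3 -m jog '0 0 0 0;0 0 0 0;0 0 0 0;0 0 0 0' 0 30; python3 -m jog '0 0 -.3 0;0 0 -.7 0;0 0 -.7 0;0 0 -1 0;0 0 0 -.43'
python3 - <<'E'
from h import *
go(.525,-.2307,.215,-2.9)
E
```

```text
clock: 23.9
position: [0.5702, 0.241, 0.1115]
orientation: [2.329, 2.107, 0.004]
ft_force: [0.5, 0.9, 0.4]
grip_width: 0.0467
clock: 24.3
position: [0.5701, 0.2411, 0.1115]
orientation: [2.329, 2.107, 0.004]
ft_force: [-1.3, -0.8, 6.3]
grip_width: 0.0266
clock: 24.8
position: [0.5724, 0.2422, 0.2249]
orientation: [2.278, 2.158, 0.016]
ft_force: [0.6, 0.4, 0.2]
grip_width: 0.0268
d(tool units) [-11.87  -0.54   0.18] ; tool-y world angle -3.1 ; yaw units -0.03 (half-turn alt 29.97)
```

```bash
python3 -m jog '-.985 -.04 0 0;-.985 -.04 0 0;-.985 -.04 0 0;-.985 -.04 0 0;-.985 -.04 0 0' >/dev/null; python3 -m jog '-.985 -.04 0 0;-.985 -.04 0 0;-.985 -.04 0 0;-.985 -.04 0 0;-.985 -.04 0 0' >/dev/null; python3 -m jog '-.985 -.04 0 0;-.985 -.04 0 0;0 0 .5 0;0 0 .8 0;0 0 .5 0';python3 -m jog '0 0 .5 0;0 0 0 0;0 0 0 0'
python3 - <<'E'
from h import *
go(.525,-.2307,.066,-2.9)
E
```

```text
clock: 26.3
position: [0.523, -0.2305, 0.1447]
orientation: [-2.281, -2.158, 0.0]
ft_force: [-0.4, 0.2, -0.9]
grip_width: 0.0266
clock: 26.6
position: [0.524, -0.2304, 0.1263]
orientation: [-2.281, -2.16, 0.0]
ft_force: [0.8, -0.1, -0.7]
grip_width: 0.0267
d(tool units) [-0.01  0.03  1.51] ; tool-y world angle -3.1 ; yaw units -0.04 (half-turn alt 29.96)
```

```bash
python3 -m jog '0 .02 .6 0;0 0 .5 0;0 0 .4 0;0 0 0 0;0 0 0 0'; python3 -m jog '0 0 .08 0;0 0 0 0;0 0 0 0'; python3 -m jog '0 0 0 0;0 0 0 0;0 0 -.3 0;0 0 -.7 0;0 0 -1 0' .55; python3 -m jog '0 0 -1 0;0 0 -1 0;0 0 0 .43;0 0 0 0'
python3 - <<'E'
from h import *
go(.6275,.1890,.215,-5.6)
E
```

```text
clock: 27.1
position: [0.5256, -0.2308, 0.0671]
orientation: [2.28, 2.159, 0.001]
ft_force: [0.1, 0.1, 0.0]
grip_width: 0.0263
clock: 27.4
position: [0.5258, -0.2309, 0.0637]
orientation: [2.28, 2.158, 0.002]
ft_force: [-0.1, 0.3, 3.3]
grip_width: 0.0266
clock: 27.9
position: [0.5229, -0.2297, 0.142]
orientation: [-2.278, -2.157, 0.004]
ft_force: [1.3, -0.3, 0.6]
grip_width: 0.0467
clock: 28.3
position: [0.5254, -0.2308, 0.2248]
orientation: [2.328, 2.105, 0.003]
ft_force: [-0.1, 0.1, -0.5]
grip_width: 0.0467
d(tool units) [10.7   1.49  0.24] ; tool-y world angle -5.7 ; yaw units -0.02 (half-turn alt 29.98)
```

```bash
python3 -m jog '.97 .135 0 0;.97 .135 0 0;.97 .135 0 0;.97 .135 0 0;.97 .135 0 0' >/dev/null; python3 -m jog '.97 .135 0 0;.97 .135 0 0;.97 .135 0 0;.97 .135 0 0;.97 .135 0 0' >/dev/null; python3 -m jog '1 .135 0 0;0 0 .3 0;0 0 .5 0;0 0 .4 0;0 0 0 0';  python3 -m jog '0 0 0 0;0 0 0 0'
python3 - <<'E'
from h import *
go(.6275,.1895,.110,-5.6)
E
```

```text
clock: 29.8
position: [0.6237, 0.188, 0.1706]
orientation: [-2.328, -2.106, 0.011]
ft_force: [-0.0, -0.6, 0.0]
grip_width: 0.0466
clock: 30.0
position: [0.627, 0.1892, 0.1754]
orientation: [2.33, 2.107, 0.002]
ft_force: [0.4, 0.5, 0.5]
grip_width: 0.0471
d(tool units) [0.01 0.01 1.63] ; tool-y world angle -5.7 ; yaw units -0.02 (half-turn alt 29.98)
```

```bash
python3 -m jog '0 0 .9 0;0 0 .6 0;0 0 .1 0;0 0 0 0;0 0 0 0' ; python3 -m jog '0 0 0 0;0 0 0 0;0 0 0 0;0 0 0 0' 0 30; python3 -m jog '0 0 -.3 0;0 0 -.7 0;0 0 -.7 0;0 0 -1 0;0 0 0 -.43'
python3 - <<'E'
from h import *
go(.587,-.2338,.215,-2.9)
E
```

```text
clock: 30.5
position: [0.6278, 0.1898, 0.1124]
orientation: [2.329, 2.107, 0.004]
ft_force: [0.2, -0.3, 0.5]
grip_width: 0.0468
clock: 30.9
position: [0.6276, 0.19, 0.1123]
orientation: [2.329, 2.107, 0.004]
ft_force: [-0.7, 0.3, 6.4]
grip_width: 0.0268
clock: 31.4
position: [0.63, 0.1906, 0.2259]
orientation: [2.278, 2.157, 0.015]
ft_force: [1.1, 1.0, -0.4]
grip_width: 0.0267
d(tool units) [-10.65  -0.5    0.22] ; tool-y world angle -3.1 ; yaw units -0.03 (half-turn alt 29.97)
```

Contact is expected at a TCP z of about 0.0643.

```bash
python3 -m jog '-.97 -.04 0 0;-.97 -.04 0 0;-.97 -.04 0 0;-.97 -.04 0 0;-.97 -.04 0 0' >/dev/null; python3 -m jog '-.97 -.04 0 0;-.97 -.04 0 0;-.97 -.04 0 0;-.97 -.04 0 0;-.97 -.04 0 0' >/dev/null; python3 -m jog '-.97 -.04 0 0;0 0 .5 0;0 0 .8 0;0 0 .5 0;0 0 .5 0';python3 -m jog '0 0 0 0;0 0 0 0;0 0 0 0'
python3 - <<'E'
from h import *
go(.587,-.2338,.067,-2.9)
E
```

```text
clock: 32.9
position: [0.5851, -0.2355, 0.1259]
orientation: [-2.281, -2.159, 0.0]
ft_force: [0.6, -0.3, -0.3]
grip_width: 0.0265
clock: 33.2
position: [0.5865, -0.2361, 0.1282]
orientation: [2.28, 2.159, 0.002]
ft_force: [-0.1, 0.4, -0.3]
grip_width: 0.0268
d(tool units) [0.06 0.01 1.53] ; tool-y world angle -3.1 ; yaw units -0.04 (half-turn alt 29.96)
```

```bash
python3 -m jog '.06 .01 .6 0;0 0 .5 0;0 0 .4 0;0 0 0 0;0 0 0 0'; python3 -m jog '0 0 .08 0;0 0 0 0;0 0 0 0'; python3 -m jog '0 0 0 0;0 0 0 0;0 0 -.3 0;0 0 -.7 0;0 0 -1 0' .55; python3 -m jog '0 0 -1 0;0 0 -1 0;0 0 0 0;0 0 0 0'
python3 - <<'E'
from h import *
a=grab("top")
for n,c in blue(a,170,180,260,260): print(n,c,ray("top",*c,.04))
s=grab("scene")
for n,c in blue(s,255,160,300,200): print(n,c)
go(.42,.1335,.215,-2.9)
E
```

```text
clock: 33.7
position: [0.5864, -0.2336, 0.0672]
orientation: [2.281, 2.159, 0.0]
ft_force: [-0.3, -0.7, -0.1]
grip_width: 0.0267
clock: 34.0
position: [0.5871, -0.2338, 0.0644]
orientation: [2.28, 2.158, 0.002]
ft_force: [0.6, 0.4, 3.7]
grip_width: 0.0267
clock: 34.5
position: [0.5841, -0.2325, 0.1424]
orientation: [-2.278, -2.157, 0.004]
ft_force: [1.6, -0.2, -0.1]
grip_width: 0.0468
clock: 34.9
position: [0.5867, -0.2335, 0.2253]
orientation: [2.279, 2.158, 0.003]
ft_force: [-0.2, 0.3, 0.2]
grip_width: 0.0466
158 [206.23417722 221.56329114] [0.4192294  0.13344581 0.04      ]
95 [273.72631579 179.37894737]
d(tool units) [ 8.92 -4.62  0.2 ] ; tool-y world angle -3.1 ; yaw units -0.04 (half-turn alt 29.96)
```

```bash
python3 -m jog '.99 -.513 0 0;.99 -.513 0 0;.99 -.513 0 0;.99 -.513 0 0;.99 -.513 0 0' 1 >/dev/null; python3 -m jog '.99 -.513 0 0;.99 -.513 0 0;.99 -.513 0 0;.99 -.513 0 0;0 0 0.3 0'; python3 -m jog '0 0 1 0;0 0 1 0;0 0 0 0;0 0 0 0'
python3 - <<'E'
from h import *
s=grab("scene")
for n,c in blue(s,255,160,300,200): print(n,c)
go(.421,.1335,.0135,-2.9)
E
```

```text
clock: 36.0
position: [0.4184, 0.1385, 0.211]
orientation: [-2.269, -2.169, -0.001]
ft_force: [0.7, 0.7, -0.4]
grip_width: 0.0852
clock: 36.4
position: [0.4199, 0.1317, 0.1304]
orientation: [-2.281, -2.158, 0.006]
ft_force: [0.2, 0.4, 0.2]
grip_width: 0.0856
86 [273.70930233 178.89534884]
d(tool units) [ 0.03 -0.01  2.96] ; tool-y world angle -3.2 ; yaw units -0.04 (half-turn alt 29.96)
```

```bash
python3 -m jog '.03 0 1 0;0 0 .9 0;0 0 .6 0;0 0 .4 0;0 0 0 0'; python3 -m jog '0 0 0 0;0 0 0 0;0 0 0 0;0 0 0 0' 0 50;  python3 -m jog '0 0 -.3 0;0 0 -.7 0;0 0 -1 0;0 0 -1 0;0 0 -1 0';python3 -m jog '0 0 -.6 0;0 0 0 0;0 0 0 0'
python3 - <<'E'
from h import *
go(.5595,-.1735,.19,-2.9)
E
```

```text
clock: 36.95
position: [0.4215, 0.1337, 0.0152]
orientation: [-2.282, -2.159, 0.001]
ft_force: [0.6, 0.5, -0.3]
grip_width: 0.0851
clock: 37.35
position: [0.4226, 0.1343, 0.0172]
orientation: [2.281, 2.159, 0.004]
ft_force: [-0.5, -1.7, 10.0]
grip_width: 0.0486
clock: 37.85
position: [0.4209, 0.1337, 0.1781]
orientation: [2.281, 2.16, 0.002]
ft_force: [1.3, 1.0, -1.1]
grip_width: 0.0484
clock: 38.15
position: [0.4213, 0.1339, 0.2003]
orientation: [2.281, 2.159, 0.003]
ft_force: [0.0, -0.1, -0.3]
grip_width: 0.0484
d(tool units) [-7.48  3.87  0.26] ; tool-y world angle -3.1 ; yaw units -0.04 (half-turn alt 29.96)
```

```bash
python3 -m jog '-.935 .484 0 0;-.935 .484 0 0;-.935 .484 0 0;-.935 .484 0 0;-.935 .484 0 0' >/dev/null; python3 -m jog '-.935 .484 0 0;-.935 .484 0 0;-.935 .484 0 0;0 0 0 0;0 0 0 0'; python3 -m jog '0 0 1 0;0 0 1 0;0 0 .5 0;0 0 0 0;0 0 0 0'
python3 - <<'E'
from h import *
go(.5592,-.1735,.05,-2.9)
E
```

```text
clock: 39.15
position: [0.558, -0.1743, 0.1972]
orientation: [-2.282, -2.155, 0.004]
ft_force: [-0.9, -0.1, -1.5]
grip_width: 0.0485
clock: 39.65
position: [0.559, -0.1719, 0.099]
orientation: [-2.278, -2.161, 0.001]
ft_force: [0.6, -0.0, 0.3]
grip_width: 0.0479
d(tool units) [-0.04  0.01  1.23] ; tool-y world angle -3.0 ; yaw units -0.02 (half-turn alt 29.98)
```

```bash
python3 -m jog '-.03 0 .6 0;0 0 .5 0;0 0 .05 0;0 0 0 0;0 0 0 0'; python3 -m jog '0 0 .08 0;0 0 .05 0;0 0 0 0;0 0 0 0'
python3 - <<'E'
from h import *
go(.5592,-.1735,.0475,-2.9)
E
```

```text
clock: 40.15
position: [0.5608, -0.1747, 0.0551]
orientation: [2.279, 2.159, 0.003]
ft_force: [0.8, -0.1, -0.1]
grip_width: 0.0485
clock: 40.55
position: [0.5594, -0.1745, 0.0481]
orientation: [-2.281, -2.16, 0.0]
ft_force: [0.7, -0.5, -0.3]
grip_width: 0.0482
d(tool units) [ 0.03 -0.01  0.02] ; tool-y world angle -3.1 ; yaw units -0.04 (half-turn alt 29.96)
```

```bash
python3 -m jog '0 0 .04 0;0 0 0 0;0 0 0 0'; python3 -m jog '0 0 0 0;0 0 0 0;0 0 -.3 0;0 0 -.7 0;0 0 -1 0' .8; python3 -m jog '0 0 -1 0;0 0 -1 0;1 -1 0 0;1 -1 0 0;1 -1 0 0' ; python3 -m jog '1 -.5 0 0;1 0 0 0;1 0 0 0;0 0 0 0' 0
python3 - <<'E'
from h import *
a=grab("top")
cv2.imwrite("pics/p3.png",crop(a,275,135,375,220,7))
for n,c in blue(a,280,150,320,210): print(n,c,ray("top",*c,.067))
print(proj("top",[.5592,-.1735,.07]))
E
```

```text
clock: 40.85
position: [0.5601, -0.1747, 0.0472]
orientation: [2.281, 2.159, 0.001]
ft_force: [-0.6, 0.5, 5.6]
grip_width: 0.0485
clock: 41.35
position: [0.5575, -0.1741, 0.1258]
orientation: [-2.278, -2.157, 0.004]
ft_force: [1.1, -0.3, 0.6]
grip_width: 0.0682
clock: 41.85
position: [0.4582, -0.0619, 0.2074]
orientation: [2.282, 2.158, 0.002]
ft_force: [-0.3, 1.2, 0.4]
grip_width: 0.0686
clock: 42.25
position: [0.4459, 0.0639, 0.2076]
orientation: [-2.272, -2.169, -0.005]
ft_force: [0.1, -0.5, 0.3]
grip_width: 0.0101
165 [296.66666667 179.37575758] [ 0.56286781 -0.16863185  0.067     ]
[298.22710289 180.37988337]
```

View pics/p3.png

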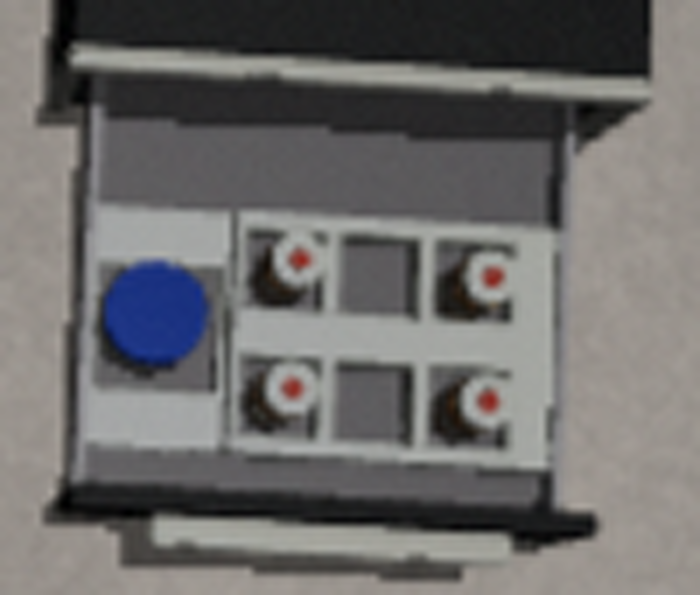

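The four vials stand in the corner pockets. The jar lid at (155,313) sits about 5 mm left and 4 mm behind the pocket centre, so I'll check its height and tilt in the scene view.

Run:
```python
from h import *
s=grab("scene");cv2.imwrite("pics/p4.png",crop(s,140,200,250,290,7))
a=grab("top")
ct=max(blue(a,270,140,340,225),key=lambda t:t[0]);cs=max(blue(s,150,195,270,290),key=lambda t:t[0]);print(ct,cs)
P=[(lambda c:c["mtx"]@np.c_[c["R"],c["t"]])(env.calibration(n)) for n in("top","scene")]
X=cv2.triangulatePoints(P[0],P[1],np.array(ct[1]).reshape(2,1),np.array(cs[1]).reshape(2,1));print((X[:3]/X[3]).T)
```

```text
(np.int32(165), array([296.66666667, 179.37575758])) (np.int32(170), array([220.69411765, 236.42352941]))
[[ 0.56389009 -0.16884502  0.06071894]]
```

View pics/p4.png

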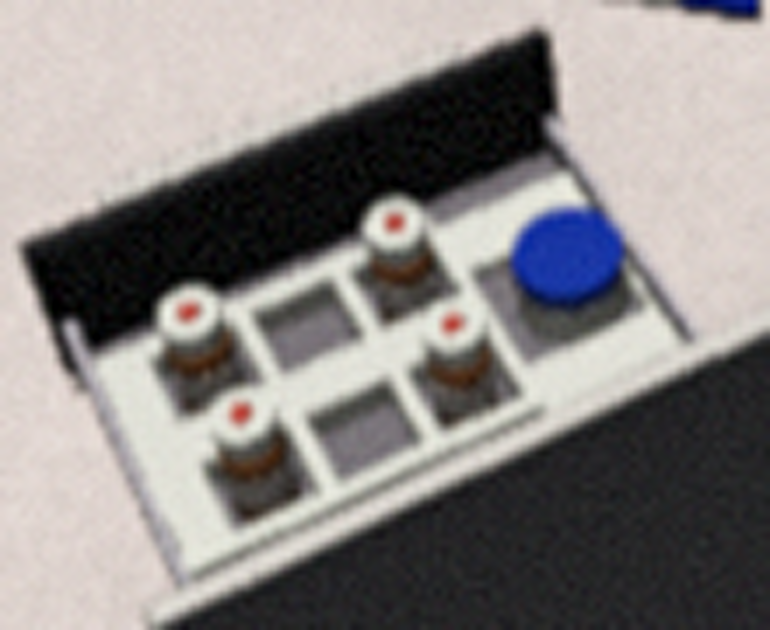

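The jar is upright on the pocket floor (rear-left side of the pocket) and all four vials are upright. Now I'll close the drawer with the fingers shut.

```bash
python3 -m jog '-.98 -.124 0 0;-.98 -.124 0 0;-.98 -.124 0 0;-.98 -.124 0 0;-.98 -.124 0 0' 0 >/dev/null; python3 -m jog '-.98 -.124 0 0;-.98 -.124 0 0;-.98 -.124 0 0;0 0 1 0;0 0 1 0'; python3 -m jog '0 0 1 0;0 0 .1 0;0 0 0 0;0 0 0 0'
python3 - <<'E'
from h import *
go(.435,-.247,.08,-2.9)
E
```

```text
clock: 43.4
position: [0.3888, -0.2569, 0.127]
orientation: [2.285, 2.149, 0.001]
ft_force: [-0.3, 1.4, -1.3]
grip_width: -0.0001
clock: 43.8
position: [0.3899, -0.2542, 0.0842]
orientation: [2.281, 2.157, 0.001]
ft_force: [0.8, 0.5, 0.1]
grip_width: 0.0
d(tool units) [0.24 1.11 0.11] ; tool-y world angle -3.2 ; yaw units -0.05 (half-turn alt 29.95)
```

```bash
python3 -m jog '.24 .4 .1 0;0 .3 0 0;0 .15 0 0;0 .15 0 0;0 .2 0 0'; python3 -m jog '0 .25 0 0;0 .3 0 0;0 .3 0 0;0 .3 0 0;0 .3 0 0'; python3 -m jog '0 .3 0 0;0 .3 0 0;0 .3 0 0;0 .3 0 0;0 .3 0 0'; python3 -m jog '0 .3 0 0;0 .3 0 0;0 .2 0 0;0 0 0 0'
python3 - <<'E'
from h import *
a=grab("top");cv2.imwrite("pics/p5.png",crop(a,265,60,385,220,3.7))
E
```

```text
clock: 44.3
position: [0.437, -0.2464, 0.0789]
orientation: [-2.281, -2.159, 0.001]
ft_force: [-2.7, -0.2, 2.2]
grip_width: 0.0001
clock: 44.8
position: [0.4966, -0.2493, 0.0784]
orientation: [2.281, 2.16, -0.0]
ft_force: [-3.1, -1.7, 1.9]
grip_width: -0.0002
clock: 45.3
position: [0.5564, -0.2523, 0.0784]
orientation: [-2.281, -2.16, -0.0]
ft_force: [-2.6, -0.0, 2.4]
grip_width: 0.0003
clock: 45.7
position: [0.5894, -0.2536, 0.0785]
orientation: [2.279, 2.16, 0.002]
ft_force: [-0.2, 0.3, -0.3]
grip_width: 0.0003
```

View pics/p5.png

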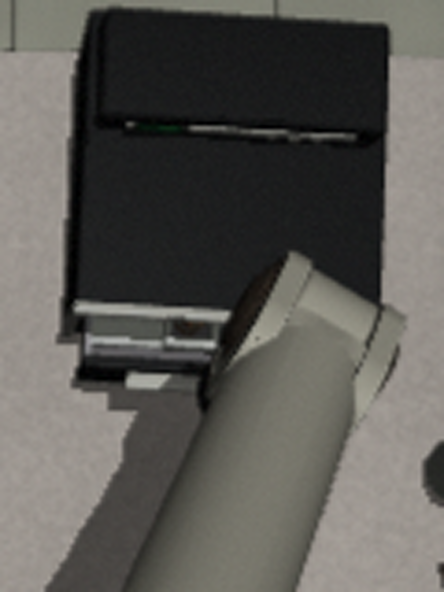

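The drawer is moving in, with about 40 mm left. Keep pushing until the stop.

```bash
python3 -m jog '0 .2 0 0;0 .2 0 0;0 .2 0 0;0 .2 0 0'; python3 -m jog '0 .1 0 0;0 .1 0 0;0 0 0 0'; python3 -m jog '0 .1 0 0;0 .1 0 0;0 0 0 0'; python3 -m jog '0 .1 0 0;0 0 0 0;0 0 0 0'
```

```text
clock: 46.15
position: [0.6196, -0.2557, 0.0781]
orientation: [-2.281, -2.159, 0.001]
ft_force: [-2.1, 0.8, -1.6]
grip_width: 0.0
clock: 46.45
position: [0.6284, -0.2562, 0.0786]
orientation: [2.28, 2.16, 0.001]
ft_force: [-0.3, -0.6, 0.2]
grip_width: -0.0001
clock: 46.75
position: [0.63, -0.2565, 0.0785]
orientation: [-2.276, -2.152, 0.008]
ft_force: [-16.2, 4.8, 12.6]
grip_width: 0.0001
clock: 47.05
position: [0.6301, -0.2565, 0.0783]
orientation: [-2.273, -2.147, 0.014]
ft_force: [-26.5, 6.0, 19.1]
grip_width: -0.0002
```

The stop is firm at x = 0.630 (26 N). Back off and go to the knob.

```bash
python3 -m jog '0 -.5 0 0;0 -1 0 0;0 -1 -.5 0;0 0 -1 0;0 0 -1 0'; python3 -m jog '0 0 -1 .43;0 0 0 0;0 0 0 0' 1
python3 - <<'E'
from h import *
go(.581,.0506,.225,-5.6)
a=grab("top");cv2.imwrite("pics/p6.png",crop(a,265,60,385,220,3.7))
E
```

```text
clock: 47.55
position: [0.5375, -0.2517, 0.1792]
orientation: [-2.282, -2.157, 0.001]
ft_force: [0.4, -0.1, 0.8]
grip_width: 0.0
clock: 47.85
position: [0.5408, -0.252, 0.2204]
orientation: [2.326, 2.106, 0.004]
ft_force: [-0.9, 0.4, -1.7]
grip_width: 0.0431
d(tool units) [ 7.63  0.25 -0.12] ; tool-y world angle -5.7 ; yaw units -0.02 (half-turn alt 29.98)
```

View pics/p6.png

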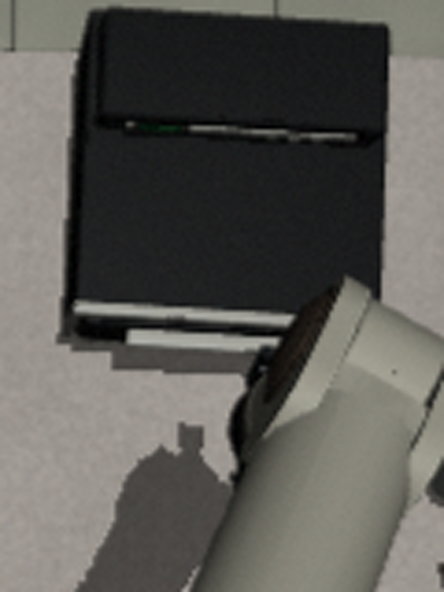

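The drawer is shut, with its front against the sampler. Now the knob.

```bash
python3 -m jog '.954 .03 0 0;.954 .03 0 0;.954 .03 0 0;.954 .03 0 0;.954 .03 0 0' 1; python3 -m jog '.954 .03 0 0;.954 .03 0 0;.954 .03 0 0;0 0 0 0;0 0 0 0'
python3 - <<'E'
from h import *
go(.581,.0506,.105,-5.6)
E
```

```text
clock: 48.4
position: [0.5634, -0.0606, 0.2166]
orientation: [-2.328, -2.107, 0.003]
ft_force: [1.0, -0.0, 0.1]
grip_width: 0.0853
clock: 48.9
position: [0.5784, 0.0526, 0.2166]
orientation: [-2.325, -2.111, 0.004]
ft_force: [-0.3, -1.0, -0.9]
grip_width: 0.0858
d(tool units) [-0.04  0.08  2.79] ; tool-y world angle -5.5 ; yaw units 0.01 (half-turn alt -29.99)
```

```bash
python3 -m jog '-.04 .05 1 0;0 0 1 0;0 0 .6 0;0 0 .1 0;0 0 0 0'; python3 -m jog '0 0 0 0;0 0 0 0;0 0 0 0;0 0 0 0;0 0 0 0' 0 40; python3 -m jog '.3 0 0 0;.5 0 0 0;.5 0 0 0;.5 0 0 0;.5 0 0 0'; python3 -m jog '.5 0 0 0;.5 0 0 0;.5 0 0 0;.5 0 0 0;.3 0 0 0';python3 -m jog '.2 0 0 0;.1 0 0 0;.1 0 0 0;0 0 0 0;0 0 0 0'
```

```text
clock: 49.4
position: [0.5804, 0.0479, 0.1095]
orientation: [-2.331, -2.105, 0.004]
ft_force: [0.7, -0.1, -0.4]
grip_width: 0.0854
clock: 49.9
position: [0.5811, 0.0497, 0.1116]
orientation: [-2.329, -2.108, -0.001]
ft_force: [-2.4, 1.2, 6.6]
grip_width: 0.0239
clock: 50.4
position: [0.5906, 0.1402, 0.1117]
orientation: [2.33, 2.106, -0.001]
ft_force: [-1.5, -2.6, 6.7]
grip_width: 0.0242
clock: 50.9
position: [0.6003, 0.2339, 0.1117]
orientation: [2.328, 2.108, 0.003]
ft_force: [-0.5, -3.0, 7.2]
grip_width: 0.024
clock: 51.4
position: [0.6019, 0.2486, 0.1117]
orientation: [2.329, 2.108, 0.003]
ft_force: [-0.4, -0.2, 4.8]
grip_width: 0.0244
```

```bash
python3 -m jog '.1 0 0 0;.1 0 0 0;0 0 0 0'; python3 -m jog '.1 0 0 0;0 0 0 0'
```

```text
clock: 51.7
position: [0.6019, 0.2488, 0.1117]
orientation: [2.33, 2.1, -0.012]
ft_force: [-5.9, -13.7, 14.8]
grip_width: 0.0242
clock: 51.9
position: [0.6019, 0.2488, 0.1116]
orientation: [2.331, 2.096, -0.02]
ft_force: [-9.0, -21.5, 19.2]
grip_width: 0.0242
```

The block is firmly at the inner stop. Release, retreat and check.

```bash
python3 -m jog '-.25 0 0 0;0 0 0 0'; python3 -m jog '0 0 0 0;0 0 0 0;0 0 0 0;0 0 -.5 0;0 0 -1 0' 1; python3 -m jog '0 0 -1 0;0 0 -1 0;-.5 -1 0 0;-.5 -1 0 0;-1 -1 0 0'; python3 -m jog '-1 -1 0 0;-.5 -.5 0 0;0 0 0 0;0 0 0 0'
python3 - <<'E'
from h import *
a=grab("top");cv2.imwrite("pics/p7.png",cv2.resize(a,(800,600),interpolation=cv2.INTER_CUBIC))
E
```

```text
clock: 52.1
position: [0.6018, 0.2481, 0.1117]
orientation: [2.331, 2.104, -0.0]
ft_force: [-0.9, -2.4, 6.3]
grip_width: 0.024
clock: 52.6
position: [0.5983, 0.2499, 0.167]
orientation: [-2.327, -2.107, 0.012]
ft_force: [0.9, 1.2, 0.1]
grip_width: 0.0852
clock: 53.1
position: [0.4771, 0.1891, 0.2504]
orientation: [-2.324, -2.113, -0.002]
ft_force: [-0.9, -0.6, 1.1]
grip_width: 0.0855
clock: 53.5
position: [0.4187, 0.1378, 0.251]
orientation: [2.329, 2.108, 0.003]
ft_force: [0.8, -0.1, 0.7]
grip_width: 0.0853
```

View pics/p7.png

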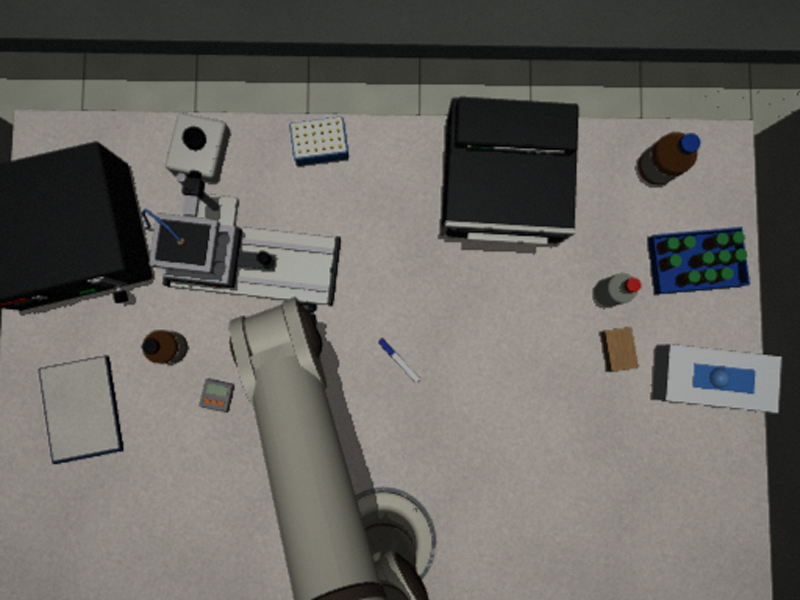

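Knob at (264,259), the same as at the start. The drawer is flush, the block is empty and home, and the other items in view are unchanged. Hand in.

```bash
python3 -c "
from cell import env
print(env.job_done())"
```

```text
the job is handed in; nothing more can be done
None
```

I handed the job in at about 54 s of robot time; no verdict was reported.

**What I did:** I pulled the block about 201 mm out to its loading stop. The four vials present went into the four corner pockets of the rack, and the jar went into the large pocket. I then pushed the drawer shut (stop felt at about 26 N) and the block home (stop felt at about 21 N).

**Last checks:**
- **Vials and jar:** Before closing, both cameras showed all four vials upright in their pockets. The jar was upright on its floor, about 5 mm off centre towards the rear left, inside the 10 mm limit. I could not see inside the drawer once it was shut.
- **Drawer and block:** The final top view shows the drawer flush and the block and knob back where they started.
- **Other things on the bench:** All those visible were where they started. The beaker was hidden under the arm in the last picture. It was last seen standing in place while I was lifting the first vial.
- **Disagreement:** Early on, the two cameras differed by about 5 mm in x. I went by the top view and the positions felt when gripping.

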